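# Index the tool carousel one station with its hand wheel

## Robot

A 7-joint arm with a two-finger parallel gripper is mounted at the origin on the work surface. World frame = base frame: x ahead of the robot, y to its left, z up, the work surface at z = 0. Lengths are in m, angles in rad, forces in N, time in s.
With the tool pointing down it reaches from about 0.4 to 0.85 m from the base axis. Payload 6.9 kg.
Tool frame: the origin (TCP) lies midway between the tips of the shut fingers; the grasp point (between the pads) lies 19 mm behind it; z points along the fingers, y is the line along which they close (so a half turn about z gives the same grasp; the last joint's range is limited). The gripper opens to 85 mm and grips with 20 to 120 N. Pads are 22 mm wide; open, the fingers measure 114 mm over their backs; the gripper's body (76 mm by 85 mm) begins 54 mm behind the grasp point. The pads swing forward as they close: fully open they stand 13 mm farther back than shut.
Start: joints at [1.417, 0.507, -0.238, 1.5, 0.126, 1.149, -0.155], TCP at [0.16, -0.604, 0.231] pointing down, gripper open.
Joint ranges: [-3.08, 3.08], [-0.24, 2.05], [-1.43, 1.35], [0, 2.5], [-1.52, 4.66], [0.17, 1.96], [-2.89, 2.89]. Speed limits (rad/s): [2.39, 2.39, 3.14, 3.14, 3.14, 3.14, 3.14].

## Interface

Orientations are given as a unit quaternion [w, x, y, z].
In Python, from cell import arm, read_camera, camera_info gives the robot as it stands (arm), with the cameras as plain functions.
- The arm moves only by the tool inch_along, called after "Emit:" as name(argument=value, ...) on one line, values as JSON. Schema: {"type":"object","properties":{"rows":{"type":"array","items":{"type":"array","items":{"type":"number"},"minItems":5,"maxItems":5},"minItems":1,"maxItems":5},"only":{"type":"string"},"quiet":{"type":"boolean"},"lines":{"type":"string"}},"required":["rows"],"additionalProperties":false}. rows is a list of rows, 1 to 5 of them, each of 5 numbers: the opening from 0.0 (shut) to 1.0 (fully open), then dx, dy, dz in m, then a turn about the tool's z in rad; each row shifts and turns the commanded pose from where the row before left it, along the tool's axes as they then stand; what a row does not reach is not made up. A row lasts 1/8 s, in which the tool goes at most 0.0625 m and 0.188 rad, less where a joint would pass 70% of its speed; a pose out of reach is approached as far as the arm can. The fingers move at their own pace and stop on an object; the grip force is fixed at half the most. Time passes only in rows, so rows that do not move let the fingers close. The tool returns the time, the measured TCP pose, the force, the opening and the grip force at its end. only (a regular expression) keeps the lines of the reply that match it, lines (a string "A,B") keeps lines A to B, and quiet returns only ok. Input that does not fit is refused with a message, and nothing moves.
- arm.state(): the state, without advancing time (a new reading comes with each control period).
- read_camera(name): name is "scene" or "top" or "wrist"; returns the picture (384x512x3 uint8, blue, green, red); there is no depth.
- camera_info(name): a dict with "mtx" (3x3 intrinsics, pixels), "k1" (the pictures are not rectified: a ray, as slopes to the right and down, at radius r is drawn at 1 + k1 r^2 times it, then the intrinsics apply), "view" (4x4, takes a point from world to camera coordinates). Camera axes: x right, y up, looking along -z (the intrinsics and any distortion apply to the point x, -y, -z); pixel columns grow to the right and rows downward; lengths in m; the calibration is good to about 2 mm. A picture is of the moment at which its call begins: read the wrist's pose just before it. camera_info takes no time and is no camera call; for the wrist camera it gives the pose at the moment of the call.
- arm.hand_in(): hands the job in; it is judged then, once.
The state is a dict: "clock": time; "joint_pos": joint angles; "dq": joint speeds; "joint_efforts": joint torques, N m; "tool_pos": TCP position; "eef_rot": TCP orientation; "contact_force": force on the tool from outside, world axes, zero at the start; "wrist_torque": the same for the moment, N m; "gripper_width": opening from 0.0 (shut) to 1.0 (fully open); "grip_force": force on a finger pad.
Only numpy, scipy, OpenCV 4.12 (cv2) and the standard library are available. Lean on these libraries where they do the work, as an engineer would, in place of code of your own. Each camera call takes 0.05 s, during which the arm holds its last target. There are 200 camera calls.

## Task

Bring the next tool holder to the front of the carousel: push the hand wheel round by its upright black handle, clockwise seen from above, through exactly one full turn, so that the handle comes to rest over the steel pointer where it started. Push the handle gently with the fingers without gripping it, do not turn the wheel backwards or past the pointer into a second turn, and leave the loose tooling lying around it where it is.

Things in the scene. Friction and masses are not known exactly. Their poses are not given: they have to be found in the camera images.
- wheel (a joint): Angle of the steel hand wheel in rad; 0 at the start, grows clockwise seen from above, one full turn = 6.283. Its axis is vertical. It turns freely more than one turn either way, without detent or stop, stays where it is left, and needs a push of about 2 to 3 N at the handle. Rim 150 mm in diameter (centre line), 16 mm thick, three spokes; the top of the rim is 130 mm above the table.
- hub (a point): Centre of the wheel on its vertical axis, at the top of the hub nut, 145 mm above the table. Nothing on the wheel but the handle stands higher..
- handle: Upright black plastic handle on the wheel's rim, round, 25 mm in diameter at its thickest, 42 mm tall, its axis 75 mm from the wheel's axis. Origin: centre of its underside, 135 mm above the table; its top is 177 mm above the table. It spins freely on its own pin, so it rolls along whatever pushes it. A short round steel boss, 22 mm in diameter, lies under it on the rim.
- pointer_tip (a point): Tip of the flat steel pointer that reaches out level from under the wheel, 122 mm from the wheel's axis, 107 mm above the table (23 mm below the top of the rim). It is fixed; the handle starts straight over it and must end there: hub, handle and tip in one line seen from above.
- carousel (a joint): Angle in rad of the round six-station tool carousel (196 mm in diameter, six tool holders standing on it, tops up to 151 mm above the table) on the same stand, its axis 240 mm from the wheel's. Geared to the wheel: turns counter-clockwise one sixth as far; 0 at the start, 1.047 after one turn of the wheel.
- stand: Fixed grey stand under wheel and carousel. Origin on the wheel's axis at table height; the carousel's axis is 240 mm along its +y. Base plate 20 mm thick, from -100 to 100 mm in x and -110 to 350 mm in y.
- chuck_a: Loose dark drill chuck standing nose down on the table beside the stand, 52 mm in diameter, 85 mm tall; origin under its centre. Bystander.
- sleeve: Loose bright taper sleeve standing beside the stand, 48 mm in diameter, 85 mm tall; origin under its centre. Bystander.
- collet_a: Loose collet standing on the stand's base plate by the wheel, 33 mm in diameter, 40 mm tall; origin under its centre. Bystander.
- nut: Loose dark ring nut on the base plate by the wheel, 42 mm in diameter, 18 mm tall; origin under its centre. Bystander.
- parallels: Loose ground steel bar on the table in front of the stand, 100 x 16 x 30 mm; origin under its centre. Bystander.
- spanner: Loose steel spanner 200 mm long lying on the table, 10 mm or so thick. Bystander.
- oil: Loose white plastic oil bottle, 60 mm in diameter, 130 mm tall; origin under its centre. Bystander.

How it is judged:
By the outcome, as a careful person would: the job done as asked, in the order asked, and still so for the second after the job is handed in, with the robot touching nothing.
It also fails if it takes over 72 s, if anything falls off the work surface, if the arm or the gripper's body presses on something with over 40 N, if the wrist force passes 120 N, or if a joint passes its speed limit or range.

## Working session

There is one attempt and no reset: what is moved stays moved. The work goes in short steps, Python scripts to look and compute and a tool call to move; the robot and the scene stay as the last step left them, time stands still between calls to the robot, and variables do not carry over. Pictures are saved under pics/ and viewed, at most 10 in all, crops included, and the job is handed in when it is done.

```bash
ls; mkdir -p pics; python3 - <<'E'
from cell import arm, read_camera, camera_info
import cv2,numpy as np
np.set_printoptions(precision=4,suppress=True)
s=arm.state();print({k:np.round(v,4) for k,v in s.items()})
for n in("scene","top"):
    i=camera_info(n);print(n,i)
    cv2.imwrite(f"pics/{n}0.png",read_camera(n))
E
```

```text
cell.py
pics
{'clock': np.float64(0.0), 'joint_pos': array([ 1.4175,  0.5084, -0.2375,  1.5011,  0.1257,  1.1488, -0.1548]), 'dq': array([ 0.0014, -0.0005,  0.0014,  0.0005, -0.0014,  0.0001,  0.0004]), 'joint_efforts': array([ -0.0001, -62.0582,  -2.1863, -24.965 ,   0.0128,   0.012 ,
        -0.0001]), 'tool_pos': array([ 0.1598, -0.6037,  0.2304]), 'eef_rot': array([-0.0009,  0.9916,  0.1291, -0.0001]), 'contact_force': array([-0.0965,  0.2176, -0.813 ]), 'wrist_torque': array([-0.0125,  0.0471,  0.061 ]), 'grip_force': np.float64(0.0), 'gripper_width': np.float64(1.0)}
scene {'mtx': array([[388.5414,   0.    , 248.0656],
       [  0.    , 388.5414, 187.9734],
       [  0.    ,   0.    ,   1.    ]]), 'k1': 0.0292753315276795, 'view': array([[-0.415 ,  0.9097, -0.0122,  0.3351],
       [-0.4881, -0.2113,  0.8468,  0.1329],
       [ 0.7678,  0.3574,  0.5317, -1.3744],
       [ 0.    ,  0.    ,  0.    ,  1.    ]])}
top {'mtx': array([[383.1644,   0.    , 253.9873],
       [  0.    , 383.1644, 192.6906],
       [  0.    ,   0.    ,   1.    ]]), 'k1': -0.09295432074173748, 'view': array([[-0.0293, -0.9995,  0.0123, -0.1176],
       [ 0.9895, -0.0272,  0.1421, -0.5668],
       [-0.1417,  0.0163,  0.9898, -1.0069],
       [ 0.    ,  0.    ,  0.    ,  1.    ]])}
```

View pics/top0.png

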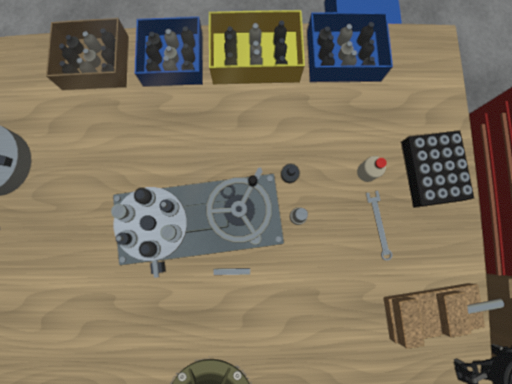

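View pics/scene0.png

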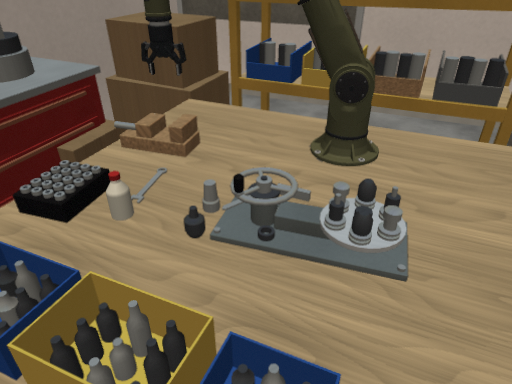

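The top view shows the wheel hub near (239,209), the handle near (253,181), the carousel near (149,222), and the chuck and sleeve at (290,173) and (299,215). I'll zoom in for exact pixels.

```bash
cat > h.py <<'E'
from cell import arm, read_camera, camera_info
import cv2,numpy as np
np.set_printoptions(precision=4,suppress=True)
def ray(n,uv,info=None):
    i=info or camera_info(n); K=i["mtx"];V=i["view"]
    D=np.array([i["k1"],0,0,0,0.])
    p=cv2.undistortPoints(np.array([[uv]],float),K,D)[0,0]
    R,t=V[:3,:3],V[:3,3]
    return -R.T@t, R.T@np.array([p[0],-p[1],-1])
def onplane(n,uv,z,info=None):
    o,d=ray(n,uv,info); return o+d*(z-o[2])/d[2]
def proj(n,P,info=None):
    i=info or camera_info(n);V=i["view"]
    c=V[:3,:3]@np.asarray(P,float)+V[:3,3]; q=np.array([[[c[0],-c[1],-c[2]]]])
    return cv2.projectPoints(q,np.zeros(3),np.zeros(3),i["mtx"],np.array([i["k1"],0,0,0,0.]))[0][0,0]
E
python3 - <<'E'
from h import *
a=cv2.imread("pics/top0.png")[150:260,190:320];a=cv2.resize(a,None,fx=4.5,fy=4.5,interpolation=cv2.INTER_CUBIC)
b=cv2.imread("pics/scene0.png")[150:250,180:320];b=cv2.resize(b,None,fx=4.5,fy=4.5,interpolation=cv2.INTER_CUBIC)
cv2.imwrite("pics/c0.png",a);cv2.imwrite("pics/c1.png",b)
E
```

```text
(no output)
```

View pics/c0.png

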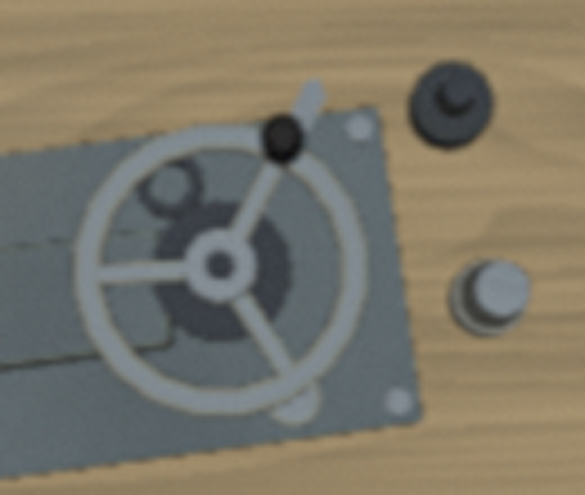

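View pics/c1.png

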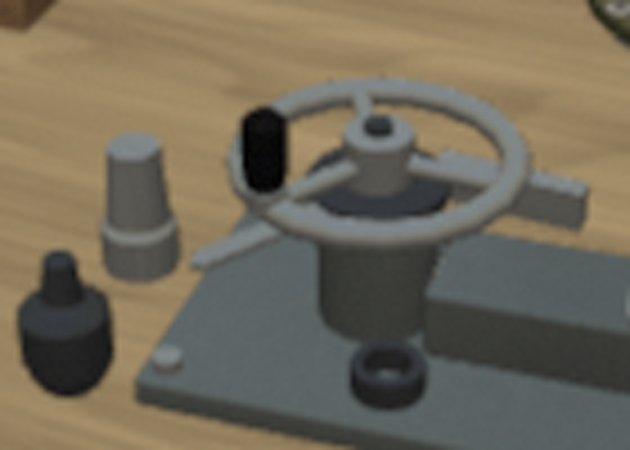

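The crops show the hub nut at (221,265), the handle top at (284,136), the pointer tip at about (316,84), the nut at (170,187) and the collet at (297,402). In the scene crop, the hub nut is at (378,126) and the handle top at (266,114).

```bash
python3 - <<'E'
from h import *
f=lambda x,y:(190+(x+.5)/4.5-.5,150+(y+.5)/4.5-.5)
g=lambda x,y:(180+(x+.5)/4.5-.5,150+(y+.5)/4.5-.5)
im=cv2.imread("pics/top0.png")
hub=onplane("top",f(221,264),.145);print("hub",hub, "scene",onplane("scene",g(378,125),.145))
h=onplane("top",f(284,136),.177)
print("handle",h,"scene",onplane("scene",g(266,113),.177))
tip=onplane("top",f(317,84),.107);print("tip",tip,"scene",onplane("scene",g(194,262),.107))
for n,p in (("h",h),("tip",tip)):
    d=(p-hub)[:2];print(n,np.hypot(*d),np.degrees(np.arctan2(d[1],d[0])))
print("chuck",onplane("top",f(455,90),.085),"sleeve",onplane("top",f(500,285),.085),"collet",onplane("top",f(297,400),.06),"nut",onplane("top",f(171,187),.038))
print("carousel",onplane("top",(149,222),.13))
# rim fit
for sc in ("top",):
    pts=[onplane(sc,f(*p),.124)[:2] for p in((76,270),(366,270),(221,414),(120,165),(330,175),(120,372),(322,370))]
    A=np.c_[2*np.array(pts),np.ones(len(pts))];b=(np.array(pts)**2).sum(1);x=np.linalg.lstsq(A,b,rcond=None)[0];print("rim",x[:2],np.sqrt(x[2]+x[:2]@x[:2]))
E
```

```text
hub [ 0.5109 -0.0934  0.145 ] scene [ 0.5114 -0.0918  0.145 ]
handle [ 0.5749 -0.1292  0.177 ] scene [ 0.5729 -0.128   0.177 ]
tip [ 0.6171 -0.1501  0.107 ] scene [ 0.6168 -0.1498  0.107 ]
h 0.07335520556003791 -29.237760556472796
tip 0.120439453030578 -28.062468747754885
chuck [ 0.616 -0.232  0.085] sleeve [ 0.5002 -0.2532  0.085 ] collet [ 0.4381 -0.134   0.06  ] nut [ 0.5699 -0.0614  0.038 ]
carousel [0.4841 0.1308 0.13  ]
rim [ 0.5112 -0.0926] 0.08048939912064268
```

The two cameras agree: the hub is at (0.511, -0.093) and the start bearing is about -28.3°. Next I'll shut the fingers, fly over behind the handle, and turn the tool so its y axis is tangential.

Emit:
inch_along(rows=[[0,0.02,-0.015,-0.02,0],[0,0.045,-0.033,0,0],[0,0.045,-0.033,0,0],[0,0.045,-0.033,0,0],[0,0.045,-0.033,0,0]])

```text
clock: 0.72
tool_pos: [0.3174, -0.4083, 0.2524]
eef_rot: [0.0, 0.992, 0.13, 0.0]
contact_force: [0.9, -0.1, 0.0]
gripper_width: -0.001
grip_force: 0.0
```

Emit:
inch_along(rows=[[0,0.045,-0.033,0,0],[0,0.045,-0.033,0,0],[0,0.045,-0.033,0,0],[0,0.045,-0.033,0,0],[0,0.045,-0.033,0,0]])

```text
clock: 1.35
tool_pos: [0.4919, -0.1911, 0.2524]
eef_rot: [0.0, 0.992, 0.129, 0.001]
contact_force: [0.8, -0.6, 0.1]
gripper_width: -0.0
grip_force: 0.0
```

Emit:
inch_along(rows=[[0,0.045,-0.033,0,0],[0,0.03,-0.02,0,0],[0,0,0,0,0.18],[0,0,0,0,0.18],[0,0,0,0,0.18]])

```text
clock: 1.98
tool_pos: [0.5497, -0.1218, 0.2521]
eef_rot: [-0.0, 0.99, -0.142, 0.0]
contact_force: [0.4, 0.1, 0.5]
gripper_width: 0.0
grip_force: 0.0
```

Emit:
inch_along(rows=[[0,0,0,0,0.18],[0,0,0,0,0.03],[0,0,0,0,0]])

```text
clock: 2.35
tool_pos: [0.5498, -0.1226, 0.2518]
eef_rot: [-0.0, 0.97, -0.241, 0.0]
contact_force: [-0.3, -0.0, -0.6]
gripper_width: -0.001
grip_force: 0.0
```

```bash
cat >> h.py <<'E'
HUB=np.array([.511,-.0928])
from scipy.spatial.transform import Rotation as Ro
def tool():
    s=arm.state();q=s["eef_rot"];R=Ro.from_quat(q[[1,2,3,0]]).as_matrix()
    p=s["tool_pos"];d=p[:2]-HUB
    print("t",s["clock"],"tcp",p,"r",np.hypot(*d),"ang",np.degrees(np.arctan2(d[1],d[0])),"xdir",np.degrees(np.arctan2(R[1,0],R[0,0])),"F",s["contact_force"])
    return p,R
def rows(deg,z=None,r=.075):
    "tool-axes steps through circle angles deg (world bearing)"
    p,R=tool();c=p.copy()
    for a in deg:
        a=np.radians(a);g=np.r_[HUB+r*np.array([np.cos(a),np.sin(a)]),p[2] if z is None else z]
        print(np.round(R.T@(g-c),4).tolist());c=g
E
python3 -c "
from h import *
rows([6],.15)"
```

```text
t 2.35 tcp [ 0.5498 -0.1226  0.2518] r 0.04894328845254876 ang -37.521692366394475 xdir -27.91799109528589 F [-0.3128 -0.035  -0.6044]
[0.0139, -0.05, 0.1018]
```

Emit:
inch_along(rows=[[0,0.014,-0.05,0,0],[0,0,0,0,0],[0,0,0,0.05,0],[0,0,0,0.052,0],[0,0,0,0,0]])

```text
clock: 2.98
tool_pos: [0.5828, -0.0861, 0.1462]
eef_rot: [0.001, 0.97, -0.242, -0.004]
contact_force: [-0.3, 1.1, 0.9]
gripper_width: 0.002
grip_force: 0.0
```

```bash
python3 -c "
from h import *
rows([0,-4,-8,-13,-18,-24,-30,-36,-42,-48,-54,-60,-66,-72,-78])
cv2.imwrite('pics/s1.png',cv2.resize(read_camera('scene')[120:250,160:320],None,fx=4,fy=4,interpolation=cv2.INTER_CUBIC))"
```

```text
t 2.975 tcp [ 0.5828 -0.0861  0.1462] r 0.07215746303301591 ang 5.36720347972799 xdir -28.04550158821159 F [-0.3323  1.0907  0.8658]
[0.006, 0.0045, -0.0]
[0.0023, 0.0047, -0.0]
[0.002, 0.0049, -0.0]
[0.002, 0.0062, 0.0]
[0.0014, 0.0064, 0.0]
[0.001, 0.0078, 0.0]
[0.0001, 0.0078, 0.0]
[-0.0007, 0.0078, 0.0]
[-0.0015, 0.0077, 0.0]
[-0.0023, 0.0075, 0.0]
[-0.0031, 0.0072, 0.0]
[-0.0038, 0.0069, 0.0]
[-0.0045, 0.0064, 0.0001]
[-0.0051, 0.0059, 0.0001]
[-0.0057, 0.0054, 0.0001]
```

View pics/s1.png

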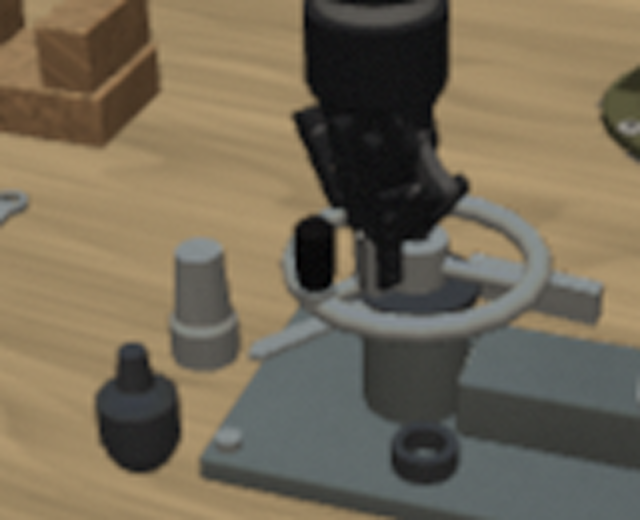

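The fingers stand at (385,270), clear behind the handle at (315,255), and nothing has been disturbed. Now I'll push in the first arc.

Emit:
inch_along(rows=[[0,0.006,0.0045,-0.002,0],[0,0.0023,0.0047,0,0],[0,0.002,0.0049,0,0],[0,0.002,0.0062,0,0],[0,0.0014,0.0064,0,0]])

```text
clock: 3.65
tool_pos: [0.5857, -0.1157, 0.1518]
eef_rot: [-0.0, 0.97, -0.243, 0.001]
contact_force: [1.0, 2.1, 1.5]
gripper_width: -0.002
grip_force: 1.4
```

Emit:
inch_along(rows=[[0,0.001,0.0078,0,0],[0,0.0001,0.0078,0,0],[0,-0.0007,0.0078,0,0],[0,-0.0015,0.0077,0,0],[0,-0.0023,0.0075,0,0]])

```text
clock: 4.28
tool_pos: [0.5638, -0.1491, 0.1513]
eef_rot: [0.0, 0.97, -0.243, 0.0]
contact_force: [1.7, 1.1, 0.6]
gripper_width: 0.002
grip_force: 1.3
```

```bash
python3 -c "
from h import *
rows([-54,-60,-66,-72,-78,-84,-90,-96,-102,-108,-114,-120,-126,-132,-138])
cv2.imwrite('pics/s2.png',np.vstack([cv2.resize(read_camera(n)[120:250,160:340],None,fx=2.2,fy=2.2,interpolation=cv2.INTER_CUBIC) for n in ('scene','top')]))"
```

```text
t 4.275 tcp [ 0.5638 -0.1491  0.1513] r 0.07717666552648249 ang -46.80188643715396 xdir -28.161154903921737 F [1.7472 1.0597 0.5827]
[-0.0056, 0.008, -0.0]
[-0.0038, 0.0069, -0.0]
[-0.0045, 0.0064, -0.0]
[-0.0051, 0.0059, -0.0]
[-0.0057, 0.0054, -0.0]
[-0.0063, 0.0047, -0.0]
[-0.0067, 0.0041, -0.0]
[-0.0071, 0.0033, -0.0]
[-0.0074, 0.0026, -0.0]
[-0.0076, 0.0018, -0.0]
[-0.0078, 0.001, -0.0]
[-0.0078, 0.0002, -0.0]
[-0.0078, -0.0007, -0.0]
[-0.0077, -0.0015, -0.0]
[-0.0075, -0.0023, -0.0]
```

View pics/s2.png

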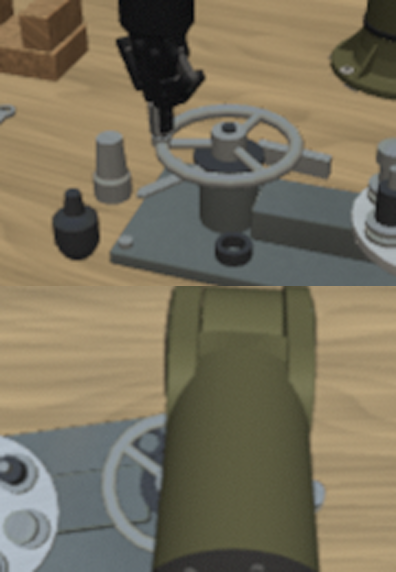

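The wheel turns with the push: the spokes have moved and the contact force is about 2 N. I'll continue round.

Emit:
inch_along(rows=[[0,-0.0056,0.008,0,0],[0,-0.0038,0.0069,0,0],[0,-0.0045,0.0064,0,0],[0,-0.0051,0.0059,0,0],[0,-0.0057,0.0054,0,0]], lines="1,4")

```text
clock: 5.0
tool_pos: [0.5264, -0.1654, 0.1513]
eef_rot: [-0.0, 0.97, -0.243, -0.0]
contact_force: [2.0, 0.8, -1.4]
```

Emit:
inch_along(rows=[[0,-0.0063,0.0047,0,0],[0,-0.0067,0.0041,0,0],[0,-0.0071,0.0033,0,0],[0,-0.0074,0.0026,0,0],[0,-0.0076,0.0018,0,0]], lines="1,4")

```text
clock: 5.62
tool_pos: [0.4876, -0.1635, 0.1513]
eef_rot: [0.0, 0.97, -0.243, 0.0]
contact_force: [2.5, -0.7, -1.2]
```

```bash
python3 -c "
from h import *
rows([-114,-120,-126,-132,-138,-144,-150,-156,-162,-168,-174,-180,-186,-192,-198])"
```

```text
t 5.625 tcp [ 0.4876 -0.1635  0.1513] r 0.0744545481452977 ang -108.29227439233676 xdir -28.157515045845436 F [ 2.5119 -0.6994 -1.2209]
[-0.0073, 0.0014, -0.0]
[-0.0078, 0.0002, -0.0]
[-0.0078, -0.0007, -0.0]
[-0.0077, -0.0015, -0.0]
[-0.0075, -0.0023, -0.0]
[-0.0072, -0.003, -0.0]
[-0.0069, -0.0038, -0.0]
[-0.0064, -0.0045, -0.0]
[-0.0059, -0.0051, -0.0]
[-0.0054, -0.0057, -0.0]
[-0.0047, -0.0063, -0.0]
[-0.0041, -0.0067, -0.0]
[-0.0033, -0.0071, -0.0]
[-0.0026, -0.0074, -0.0]
[-0.0018, -0.0076, -0.0]
```

Emit:
inch_along(rows=[[0,-0.0073,0.0014,0,0],[0,-0.0078,0.0002,0,0],[0,-0.0078,-0.0007,0,0],[0,-0.0077,-0.0015,0,0],[0,-0.0075,-0.0023,0,0]], lines="1,4")

```text
clock: 6.25
tool_pos: [0.4555, -0.1427, 0.1513]
eef_rot: [0.0, 0.97, -0.243, -0.0]
contact_force: [1.9, -2.6, -0.8]
```

Emit:
inch_along(rows=[[0,-0.0072,-0.003,0,0],[0,-0.0069,-0.0038,0,0],[0,-0.0064,-0.0045,0,0],[0,-0.0059,-0.0051,0,0],[0,-0.0054,-0.0057,0,0]], lines="1,4")

```text
clock: 6.88
tool_pos: [0.4379, -0.1079, 0.1512]
eef_rot: [0.0, 0.97, -0.243, -0.0]
contact_force: [1.1, -1.7, 1.1]
```

```bash
python3 -c "
from h import *
rows([-174,-180,-186,-192,-198,-204,-210,-216,-222,-228,-234,-240,-246,-252,-258])
cv2.imwrite('pics/s3.png',np.vstack([cv2.resize(read_camera(n)[120:250,160:340],None,fx=2.2,fy=2.2,interpolation=cv2.INTER_CUBIC) for n in ('scene','top')]))"
```

```text
t 6.875 tcp [ 0.4379 -0.1079  0.1512] r 0.07467505428328122 ang -168.29648009548546 xdir -28.144344522440804 F [ 1.0536 -1.6506  1.0849]
[-0.0047, -0.0058, 0.0]
[-0.0041, -0.0067, -0.0]
[-0.0033, -0.0071, -0.0]
[-0.0026, -0.0074, -0.0]
[-0.0018, -0.0076, -0.0]
[-0.001, -0.0078, -0.0]
[-0.0002, -0.0078, -0.0]
[0.0007, -0.0078, -0.0]
[0.0015, -0.0077, -0.0]
[0.0023, -0.0075, -0.0]
[0.003, -0.0072, -0.0]
[0.0038, -0.0069, -0.0]
[0.0045, -0.0064, -0.0]
[0.0051, -0.0059, -0.0]
[0.0057, -0.0054, -0.0]
```

View pics/s3.png

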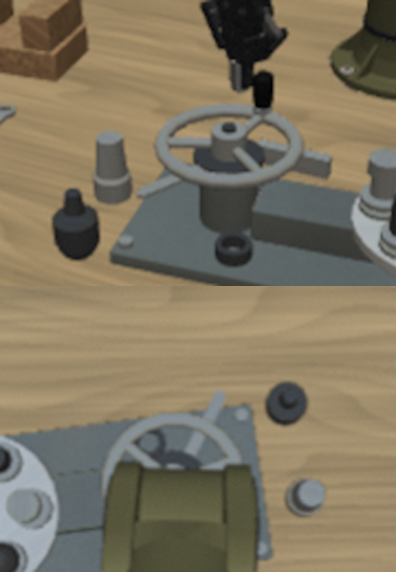

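The handle, at (263,88) in the scene half, leads the fingers by about 25°. Everything else stands where it was.

Emit:
inch_along(rows=[[0,-0.0047,-0.0058,0,0],[0,-0.0041,-0.0067,0,0],[0,-0.0033,-0.0071,0,0],[0,-0.0026,-0.0074,0,0],[0,-0.0018,-0.0076,0,0]], lines="1,4")

```text
clock: 7.6
tool_pos: [0.44, -0.0695, 0.1512]
eef_rot: [0.0, 0.97, -0.243, -0.0]
contact_force: [-0.9, -1.8, -0.9]
```

Emit:
inch_along(rows=[[0,-0.001,-0.0078,0,0],[0,-0.0002,-0.0078,0,0],[0,0.0007,-0.0078,0,0],[0,0.0015,-0.0077,0,0],[0,0.0023,-0.0075,0,0]], lines="1,4")

```text
clock: 8.22
tool_pos: [0.4614, -0.0371, 0.1512]
eef_rot: [-0.0, 0.97, -0.243, -0.0]
contact_force: [-2.9, -1.7, -0.4]
```

```bash
python3 -c "
from h import *
rows([-234,-240,-246,-252,-258,-264,-270,-276,-282,-288,-294,-299,-304,-308,-312])"
```

```text
t 8.225 tcp [ 0.4614 -0.0371  0.1512] r 0.07464076277794267 ang 131.67912098009998 xdir -28.13368974944139 F [-2.8752 -1.7442 -0.3958]
[0.0026, -0.007, -0.0]
[0.0038, -0.0069, -0.0]
[0.0045, -0.0064, -0.0]
[0.0051, -0.0059, -0.0]
[0.0057, -0.0054, -0.0]
[0.0063, -0.0047, -0.0]
[0.0067, -0.0041, -0.0]
[0.0071, -0.0033, -0.0]
[0.0074, -0.0026, -0.0]
[0.0076, -0.0018, -0.0]
[0.0078, -0.001, -0.0]
[0.0065, -0.0002, -0.0]
[0.0065, 0.0004, -0.0]
[0.0052, 0.0007, -0.0]
[0.0051, 0.0011, -0.0]
```

Emit:
inch_along(rows=[[0,0.0026,-0.007,0,0],[0,0.0038,-0.0069,0,0],[0,0.0045,-0.0064,0,0],[0,0.0051,-0.0059,0,0],[0,0.0057,-0.0054,0,0]], lines="1,4")

```text
clock: 8.85
tool_pos: [0.4958, -0.02, 0.1513]
eef_rot: [0.0, 0.97, -0.243, -0.0]
contact_force: [-2.0, -0.6, -1.0]
```

Emit:
inch_along(rows=[[0,0.0063,-0.0047,0,0],[0,0.0067,-0.0041,0,0],[0,0.0071,-0.0033,0,0],[0,0.0074,-0.0026,0,0],[0,0.0076,-0.0018,0,0]], lines="1,4")

```text
clock: 9.48
tool_pos: [0.5346, -0.0221, 0.1513]
eef_rot: [-0.0, 0.97, -0.243, 0.0]
contact_force: [-2.9, 0.2, 0.2]
```

```bash
python3 -c "
from h import *
rows([-294,-299,-304,-309,-314,-319,-324,-327,-330,-333])
cv2.imwrite('pics/s4.png',cv2.resize(read_camera('scene')[120:250,160:320],None,fx=4.5,fy=4.5,interpolation=cv2.INTER_CUBIC))"
```

```text
t 9.475 tcp [ 0.5346 -0.0221  0.1513] r 0.07452288283682967 ang 71.5732246586987 xdir -28.14543236666048 F [-2.8681  0.1856  0.1681]
[0.0072, -0.0014, 0.0]
[0.0065, -0.0002, 0.0]
[0.0065, 0.0004, -0.0]
[0.0065, 0.001, -0.0]
[0.0064, 0.0015, -0.0]
[0.0062, 0.0021, -0.0]
[0.006, 0.0026, -0.0]
[0.0035, 0.0018, -0.0]
[0.0034, 0.002, -0.0]
[0.0033, 0.0022, -0.0]
```

View pics/s4.png

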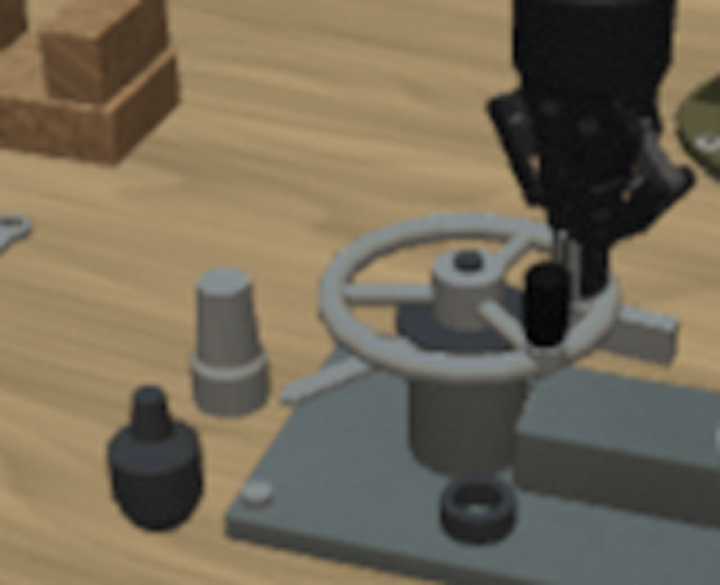

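The handle top is at (548,270) in this crop, and the fingers are right behind it. The scene camera stays clear for the rest of the way, so I'll measure the handle bearing with a black mask, with the start picture as the reference.

```bash
cat >> h.py <<'E'
def handle(img,guess):
    "bearing (deg) of the handle from its black blob, nearest to the guessed bearing"
    a=np.radians(guess);P=np.r_[HUB+.075*np.array([np.cos(a),np.sin(a)]),.158];u=proj("scene",P)
    m=(img.max(2)<32).astype(np.uint8);n,l,st,c=cv2.connectedComponentsWithStats(m)
    k=min((k for k in range(1,n) if st[k,4]>30),key=lambda k:np.hypot(*(c[k]-u)))
    d=onplane("scene",c[k],.156)[:2]-HUB
    print("handle px",c[k],"box",st[k],"r",np.hypot(*d),"bearing",np.degrees(np.arctan2(d[1],d[0])))
E
```

Emit:
inch_along(rows=[[0,0.0072,-0.0014,0,0],[0,0.0065,-0.0002,0,0],[0,0.0065,0.0004,0,0],[0,0.0065,0.001,0,0],[0,0.0064,0.0015,0,0]], lines="1,4")

```text
clock: 10.15
tool_pos: [0.5631, -0.039, 0.1514]
eef_rot: [-0.0, 0.97, -0.243, 0.0]
contact_force: [-2.2, 2.0, 0.7]
```

```bash
python3 -c "
from h import *
handle(cv2.imread('pics/scene0.png'),-28)
i=read_camera('scene');cv2.imwrite('pics/s5raw.png',i);handle(i,22)
rows([-319,-324,-327,-330,-333,-336,-338,-340])"
```

```text
handle px [238.131  183.1655] box [234 175   9  18 145] r 0.07418344067424368 bearing -28.85154508377787
handle px [266.4643 189.6071] box [262 180  10  20 168] r 0.07335787025490681 bearing 28.088494057725388
t 10.2 tcp [ 0.5638 -0.0399  0.1514] r 0.0747991490856256 ang 45.045854123176674 xdir -28.187161388420705 F [ 0.0156 -0.0957  0.4098]
[0.0051, 0.0015, 0.0]
[0.006, 0.0026, 0.0]
[0.0035, 0.0018, 0.0]
[0.0034, 0.002, 0.0]
[0.0033, 0.0022, 0.0]
[0.0032, 0.0023, 0.0]
[0.002, 0.0016, 0.0]
[0.002, 0.0017, 0.0]
```

Emit:
inch_along(rows=[[0,0.0051,0.0015,0,0],[0,0.006,0.0026,0,0],[0,0.0035,0.0018,0,0],[0,0.0034,0.002,0,0],[0,0.0033,0.0022,0,0]], lines="1,4")

```text
clock: 10.82
tool_pos: [0.5763, -0.0579, 0.1513]
eef_rot: [0.0, 0.97, -0.243, -0.0]
contact_force: [-2.4, 2.4, 2.1]
```

Emit:
inch_along(rows=[[0,0.0032,0.0023,0,0],[0,0.002,0.0016,0,0],[0,0.002,0.0017,0,0],[0,0,0,0,0]], lines="1,4")

```text
clock: 11.32
tool_pos: [0.5806, -0.0665, 0.1513]
eef_rot: [0.0, 0.97, -0.243, 0.0]
contact_force: [-0.3, 0.8, 0.5]
```

```bash
python3 -c "
from h import *
i=read_camera('scene');handle(i,0)
rows([16,13,10,8,6,4,2,0,-2,-3,-4])"
```

```text
handle px [251.3038 188.2595] box [247 180  10  18 158] r 0.07304220269136207 bearing 0.8338483953495206
t 11.375 tcp [ 0.5806 -0.0665  0.1513] r 0.0743933205395184 ang 20.719053817384584 xdir -28.162776061779095 F [-1.0075  1.403  -0.4935]
[0.0049, 0.0038, 0.0]
[0.0027, 0.0029, 0.0]
[0.0025, 0.003, 0.0]
[0.0016, 0.0021, 0.0]
[0.0015, 0.0021, 0.0]
[0.0014, 0.0022, 0.0]
[0.0014, 0.0022, 0.0]
[0.0013, 0.0023, 0.0]
[0.0012, 0.0023, 0.0]
[0.0006, 0.0012, 0.0]
[0.0005, 0.0012, 0.0]
```

Emit:
inch_along(rows=[[0,0.0049,0.0038,0,0],[0,0.0027,0.0029,0,0],[0,0.0025,0.003,0,0],[0,0.0016,0.0021,0,0],[0,0.0015,0.0021,0,0]], lines="1,4")

```text
clock: 12.0
tool_pos: [0.5856, -0.0847, 0.1514]
eef_rot: [-0.0, 0.97, -0.243, 0.0]
contact_force: [0.6, 2.0, 0.4]
```

Emit:
inch_along(rows=[[0,0.0014,0.0022,0,0],[0,0.0014,0.0022,0,0],[0,0,0,0,0]], lines="1,4")

```text
clock: 12.38
tool_pos: [0.5858, -0.0903, 0.1513]
eef_rot: [0.0, 0.97, -0.243, 0.0]
contact_force: [0.7, 0.7, 0.1]
```

```bash
python3 -c "
from h import *
i=read_camera('scene');handle(i,-20)
rows([0,-1,-2,-3,-4,-5,-6,-7])"
```

```text
handle px [241.5857 185.2786] box [237 177  10  18 140] r 0.07434507693024937 bearing -19.261119035705114
t 12.425 tcp [ 0.5858 -0.0903  0.1513] r 0.07485556415966085 ang 1.9283648533730238 xdir -28.168931331341415 F [0.3502 0.671  0.2362]
[0.0014, 0.0021, 0.0]
[0.0006, 0.0012, 0.0]
[0.0006, 0.0012, 0.0]
[0.0006, 0.0012, 0.0]
[0.0005, 0.0012, 0.0]
[0.0005, 0.0012, 0.0]
[0.0005, 0.0012, 0.0]
[0.0005, 0.0012, 0.0]
```

Emit:
inch_along(rows=[[0,0.0014,0.0021,0,0],[0,0.0012,0.0024,0,0],[0,0.0011,0.0024,0,0],[0,0.0005,0.0012,0,0],[0,0,0,0,0]], lines="1,4")

```text
clock: 13.05
tool_pos: [0.5856, -0.0993, 0.1513]
eef_rot: [0.0, 0.97, -0.243, 0.0]
contact_force: [-0.3, 0.7, 0.7]
```

```bash
python3 -c "
from h import *
for _ in range(3): i=read_camera('scene');handle(i,-27)
handle(cv2.imread('pics/scene0.png'),-28)
rows([-6,-7,-8])"
```

```text
handle px [247.1019 151.0649] box [ 228  120   42   74 1649] r 0.12535756498209252 bearing -137.2488014639171
handle px [247.1251 151.0285] box [ 228  120   42   74 1647] r 0.12554039209426118 bearing -137.30569890027294
handle px [247.0866 151.0757] box [ 228  120   42   74 1652] r 0.12531093926704925 bearing -137.22223501216058
handle px [238.131  183.1655] box [234 175   9  18 145] r 0.07418344067424368 bearing -28.85154508377787
t 13.2 tcp [ 0.5856 -0.0992  0.1513] r 0.07484729563690595 ang -4.922592422030727 xdir -28.159613171687948 F [0.4283 0.1329 0.0279]
[0.0007, 0.0012, 0.0]
[0.0005, 0.0012, 0.0]
[0.0005, 0.0012, 0.0]
```

The blob merges with the gripper here, so I'll back off, raise the tool and measure cleanly.

Emit:
inch_along(rows=[[0,0,-0.02,0,0],[0,0,0,-0.05,0],[0,0,0,-0.03,0],[0,0,0,0,0]], lines="1,4")

```text
clock: 13.7
tool_pos: [0.5969, -0.0799, 0.2339]
eef_rot: [-0.001, 0.97, -0.243, 0.002]
contact_force: [-0.0, 0.4, -0.3]
```

```bash
cat >> h.py <<'E'
def diff(img):
    a=cv2.imread('pics/scene0.png')
    for nm,i in (("ref",a),("now",img)):
        w=np.clip(70-i[172:197,222:252].max(2).astype(float),0,40)
        n,l,st,c=cv2.connectedComponentsWithStats((w>0).astype(np.uint8));k=1+st[1:,4].argmax();w=w*(l==k)
        y,x=np.mgrid[172:197,222:252];print(nm,st[k],(w*x).sum()/w.sum(),(w*y).sum()/w.sum())
E
python3 -c "
from h import *
i=read_camera('scene');diff(i);handle(i,-27);tool()
for b in(-28.3,-27.3,-26.3):
    a=np.radians(b);print(proj('scene',np.r_[HUB+.075*np.array([np.cos(a),np.sin(a)]),.156]))
cv2.imwrite('pics/s6.png',cv2.resize(np.vstack([i[150:220,200:300],cv2.imread('pics/scene0.png')[150:220,200:300]]),None,fx=4,fy=4,interpolation=cv2.INTER_CUBIC))"
```

```text
ref [ 12   2  10  19 172] 238.22877170622908 183.0438107376135
now [ 13   3  10  19 173] 239.48000622374357 183.78823712463046
handle px [239.4295 183.8456] box [235 175  10  19 149] r 0.0736843203432723 bearing -25.526526327978555
t 13.75 tcp [ 0.5959 -0.0801  0.2322] r 0.08589372158156111 ang 8.532444071869406 xdir -28.088338734951375 F [ 0.788  -0.2857 -0.1807]
[238.0246 183.4076]
[238.3627 183.6391]
[238.7093 183.8678]
```

View pics/s6.png

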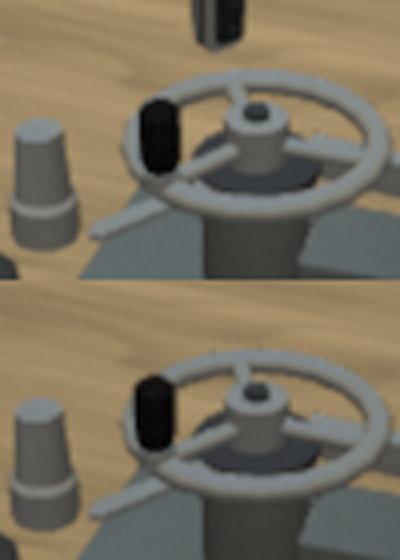

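Now (top) against the start (bottom): the handle is 1.25 px right and 0.74 px down of the reference, about 3.5° short. I'll go back down and push the tool on to a bearing of about -8.4°.

Emit:
inch_along(rows=[[0,0,0,0.05,0],[0,-0.002,0,0.031,0],[0,0,0,0,0]], lines="1,3")

```text
clock: 14.12
tool_pos: [0.5911, -0.0795, 0.147]
eef_rot: [0.0, 0.97, -0.243, -0.004]
```

```bash
python3 -c "
from h import *
rows([3,-2,-4,-5,-6,-7,-8,-8.3],.1513)"
```

```text
t 14.125 tcp [ 0.5911 -0.0795  0.147 ] r 0.08120194481152843 ang 9.428030382099257 xdir -28.099108524810507 F [0.188  0.1214 1.6217]
[-0.0002, 0.0107, -0.0043]
[0.0031, 0.0057, -0.0]
[0.0011, 0.0024, -0.0]
[0.0005, 0.0012, -0.0]
[0.0005, 0.0012, -0.0]
[0.0005, 0.0012, -0.0]
[0.0005, 0.0012, -0.0]
[0.0001, 0.0004, 0.0]
```

Emit:
inch_along(rows=[[0,-0.0002,0.0107,-0.002,0],[0,0.002,0.0045,0,0],[0,0,0,0,0]], lines="1,3")

```text
clock: 14.5
tool_pos: [0.5882, -0.0957, 0.1535]
eef_rot: [0.0, 0.97, -0.244, 0.001]
```

```bash
python3 -c "
from h import *
rows([-4,-5,-6,-7,-7.8,-8.2],.1513)"
```

```text
t 14.5 tcp [ 0.5882 -0.0957  0.1535] r 0.07726950217455969 ang -2.1305338583714044 xdir -28.23771437508067 F [ 0.2308  0.1254 -0.0212]
[-0.001, 0.0032, 0.0022]
[0.0005, 0.0012, 0.0]
[0.0005, 0.0012, 0.0]
[0.0005, 0.0012, 0.0]
[0.0004, 0.001, 0.0]
[0.0002, 0.0005, 0.0]
```

Emit:
inch_along(rows=[[0,-0.001,0.0032,0.002,0],[0,0.0005,0.0012,0,0],[0,0.0005,0.0012,0,0],[0,0.0005,0.0012,0,0],[0,0,0,0,0]], lines="1,4")

```text
clock: 15.12
tool_pos: [0.5852, -0.1003, 0.1503]
eef_rot: [-0.0, 0.97, -0.243, 0.0]
contact_force: [0.6, 2.5, 0.7]
```

```bash
python3 -c "
from h import *
i=read_camera('scene');diff(i);rows([-7.4,-8,-8.3],.1513)"
```

```text
ref [ 12   2  10  19 172] 238.22877170622908 183.0438107376135
now [ 13   0  17  22 285] 242.72873870172555 181.58586688578472
t 15.175 tcp [ 0.5852 -0.1004  0.1503] r 0.07458774838244701 ang -5.813077487813959 xdir -28.12403843157822 F [0.7982 2.1445 0.3447]
[0.0011, 0.0018, -0.001]
[0.0003, 0.0007, -0.0]
[0.0001, 0.0004, -0.0]
```

Emit:
inch_along(rows=[[0,0.0006,0.0012,0,0],[0,0.0005,0.0012,0,0],[0,0.0001,0.0004,0,0],[0,0,0,0,0]], lines="1,4")

```text
clock: 15.68
tool_pos: [0.5847, -0.104, 0.1503]
eef_rot: [0.0, 0.97, -0.243, 0.0]
contact_force: [1.1, 1.2, 0.0]
```

```bash
python3 -c "
from h import *
tool()"
```

```text
t 15.675 tcp [ 0.5847 -0.104   0.1503] r 0.07458556720059765 ang -8.641205773214889 xdir -28.1551684823444 F [1.0765 1.1645 0.0328]
```

Emit:
inch_along(rows=[[0,0,-0.02,0,0],[0,0,0,-0.05,0],[0,0,0,-0.03,0],[0,0,0,0,0]], lines="1,2")

```text
clock: 16.18
tool_pos: [0.5959, -0.0852, 0.2329]
```

```bash
python3 -c "
from h import *
i=read_camera('scene');diff(i);handle(i,-27);diff(read_camera('scene'))"
```

```text
ref [ 12   2  10  19 172] 238.22877170622908 183.0438107376135
now [ 12   2  10  19 171] 238.2055081333548 183.01723304880014
handle px [238.1458 182.9861] box [234 175   9  18 144] r 0.07369931844329568 bearing -29.338570588979902
ref [ 12   2  10  19 172] 238.22877170622908 183.0438107376135
now [ 12   2  10  19 171] 238.20602934064163 183.02144123811058
```

The handle now matches the start picture within 0.03 px. I'll withdraw, then check the bystanders against the start picture before handing in.

Emit:
inch_along(rows=[[0,0,0,-0.05,0],[0,0.03,-0.04,-0.03,0],[0,0.03,-0.05,0,0],[0,0,0,0,0],[0,0,0,0,0]], lines="1,2")

```text
clock: 16.9
tool_pos: [0.689, -0.0351, 0.3083]
```

```bash
python3 - <<'E'
from h import *
i=read_camera('scene');diff(i)
d=cv2.absdiff(i,cv2.imread('pics/scene0.png')).max(2)
for n,(x,y,w,h) in dict(chuck=(182,203,26,36),sleeve=(200,178,20,36),nut=(255,224,24,20),oil=(104,170,32,52),wheel=(228,165,70,45),spanner=(132,165,36,38)).items():
    r=d[y:y+h,x:x+w];print(n,r.max(),r.mean())
print(np.abs(arm.state()["dq"]).max())
E
```

```text
ref [ 12   2  10  19 172] 238.22877170622908 183.0438107376135
now [ 12   2  10  19 170] 238.20393041237114 183.02206829896906
chuck 9 4.256410256410256
sleeve 8 5.058333333333334
nut 7 3.56875
oil 10 5.674278846153846
wheel 19 5.124444444444444
spanner 9 6.0321637426900585
0.022685317642379892
```

Emit:
inch_along(rows=[[0,0,0,0,0],[0,0,0,0,0]], lines="1,1")

```text
clock: 17.2
```

```bash
python3 -c "
from cell import arm, read_camera, camera_info
print(arm.hand_in())"
```

```text
the job is handed in; nothing more can be done
None
```

I pushed the wheel clockwise through one full turn and handed the job in at 17.2 s. The handle is back over the pointer within about 0.1° of its start picture. The chuck, sleeve, nut, oil bottle and spanner are unmoved in the scene camera; I did not check the collet and steel bar at the end.

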